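# Clear the forming press, then unlatch it and hold it shut

### The arm

A 7-joint arm with a two-finger parallel gripper is mounted at the origin on the work surface. World frame = base frame: x ahead of the robot, y to its left, z up, the work surface at z = 0. Lengths are in m, angles in rad, forces in N, time in s.
With the tool pointing down it reaches from about 0.4 to 0.75 m from the base axis. Payload 19.5 kg.
Tool frame: the origin (TCP) lies at the very end of the fingers, on their centre line; the grasp point (between the pads) lies 19 mm behind it; z points along the fingers, x is the direction in which the jaws open and shut, and the axes are right-handed (so a half turn about z gives the same grasp; the last joint's range is limited). The gripper opens to 85 mm and grips with 20 to 120 N. Pads are 22 mm wide; open, the fingers measure 114 mm over their backs; the gripper's body (76 mm by 85 mm) begins 54 mm behind the grasp point. The pads swing forward as they close: fully open they stand 13 mm farther back than shut.
Start: joints at [1.117, 0.707, -0.028, 1.485, 0.022, 0.951, -0.075], TCP at [0.23, -0.527, 0.231] pointing down, gripper open.
Joint ranges: [-2.71, 2.71], [-0.32, 2.16], [-1.57, 1.52], [0, 2.45], [-1.46, 4.6], [0, 2.02], [-2.83, 2.83]. Speed limits (rad/s): [1.89, 1.89, 2.57, 2.57, 3.01, 3.01, 3.01].

### API

Orientations are given as a 3x3 rotation matrix whose columns are the frame's x, y, z axes.
In Python, from workcell import robot gives the robot as it stands.
- The arm moves only by the tool step_arm, never from a script. Its argument "moves" is a list of rows, each an object of numbers: "dx", "dy", "dz": the shift along the tool's x, y, z in cm; "roll": the turn about the tool's z in degrees. A call has 1 to 12 rows; each row shifts and turns the commanded pose from where the row before left it, along the tool's axes as they then stand; what a row does not reach is not made up. A row lasts 1/8 s, in which the tool goes at most 62.5 mm and 10.7 degrees, less where a joint would pass 70% of its speed; a pose out of reach is approached as far as the arm can. A call is refused whole if a number of a shift passes 6.25 or a number of a turn 10.7, either way. A call with a gripper value outside its range is refused whole. "hand" is the opening, from 0 (shut) to 1 (fully open), set as the call begins (left out, the last holds). The fingers move at their own pace and stop on an object; the grip force is fixed at half the most. Time passes only in rows, so rows that do not move let the fingers close. It gives the time, the measured TCP pose, the force and the opening at its end, in the units of the state.
- robot.sense(): the state, without advancing time (a new reading comes with each control period).
- robot.snapshot(name): name is "side" or "top" or "wrist"; returns (picture, depth): 384x512x3 uint8, red, green, blue; 384x512 float32, m along the optical axis (not along the pixel's ray), 0 where there is no reading.
- robot.get_calibration(name): a dict with "intrinsics" (3x3 intrinsics, pixels), "extrinsics" (4x4, takes a point from camera to world coordinates); the wrist camera has in their place "T_tool_cam" (4x4, takes a point from camera to tool coordinates, whose origin is the TCP and whose axes are the tool frame's). Camera axes: x right, y up, looking along -z (the intrinsics and any distortion apply to the point x, -y, -z); pixel columns grow to the right and rows downward; lengths in m; the calibration is good to about 2 mm. A picture is of the moment at which its call begins: read the wrist's pose just before it. get_calibration takes no time and is no camera call.
- robot.close_job(): hands the job in, once; it reports no verdict.
Trained networks look in the newest picture that a camera, given by its name, has taken for a name from the list of things; names that differ only in an ending like _2 or _b are one class to them, and where a whole thing is asked for, a point or a joint stands for the part that bears it (a point fixed in the world has none). Each returns a list of dicts, best first, with "conf" (0 to 1); they miss things now and then, are a little off and sometimes report something else, mostly with a low value. They report only what shows in the picture. A call takes as long as a camera call. They do not tell look-alikes from the thing itself.
- robot.spot_in(camera, name): "bbox" ([centre column, centre row, width, height] in pixels, round what is visible of it).
- robot.cut_out(camera, name): "region" (384x512 bool, what is visible of it) and "bbox" ([centre column, centre row, width, height] in pixels, round what is visible of it).
The state is a dict: "t": time; "q": joint angles; "joint_velocities": joint speeds; "effort": joint torques, N m; "tcp_pos": TCP position; "tool_rot": TCP orientation; "ft_force": force on the tool from outside, world axes, zero at the start; "moment": the same for the moment, N m; "width": finger opening in m.
Only numpy, scipy, OpenCV 4.12 (cv2) and the standard library are available. Lean on these libraries where they do the work, as an engineer would, in place of code of your own. Each camera call takes 0.05 s, during which the arm holds its last target.

### The job

Lift the finished U bracket out of the die of the hand press and set it down (do not drop it) flat on its base in the aluminium tray, and let go of it. Only when that is done, flip the safety catch on the right of the press right over to the outside, then pull the press lever by its crossbar all the way down to its stop, and finish while still holding it down there (it springs up if let go), so that the closed tools can be checked. Leave the other things on the table alone.

Things in the scene. Friction and masses are not known exactly. Their poses are not given: they have to be found in the camera images.
- press: Hand forming press, bolted to the welding table: base plate 215 x 250 mm, 15 mm thick, two grey cheeks, steel die block with a pocket, lever with punch, safety catch. Origin: on the table under the lever's pivot axis; +x is the press's rear, -x its front (towards the robot), +y its left, +z up. The die block is 75 (x) by 110 (y) mm, centred at x -107.5, y 0 mm, its top 50 mm above the table, with a pocket 54 (x) by 50 (y) mm, 12 mm deep.
- bracket: Formed dark steel U bracket of 4 mm plate, about 0.19 kg, sitting web down in the die's pocket at the start: 50 mm long (x), 46 mm wide over its two upright flanges (y), 50 mm high. Origin: centre of its underside; z up. In the die its underside is 38 mm above the table, so 38 mm of the flanges stand clear above the die; it can be gripped from above over both flanges (46 mm) and lifts out straight up with 2 mm play all round.
- tray: Open shallow aluminium tray for finished parts, fixed on the table: 180 (x) by 160 (y) mm outside, walls 35 mm high and 3 mm thick, floor no thicker than 6 mm. Origin: centre of its underside on the table.
- lever (a joint): The press lever, a steel U frame of two side arms and a crossbar carrying the grey punch plate. Hinge of the press lever in rad: 0 = upright (press open), grows as the crossbar is pulled towards the press's front (-x) and down; stop at 1.48 = almost level, fully closed. A spring always returns it to 0: pulling it takes 5 to 10 N at the crossbar, most at the bottom. While the catch stands upright (catch below about 0.3 rad) it blocks the lever at about 0.1 rad.
- bar_mid (a point): Middle of the lever's crossbar: round steel bar 16 mm in diameter along the press's y, 148 mm free between the lever's two side arms, 180 mm from the pivot axis. No other part of the lever lies within 45 mm of it between the arms. At the start 245 mm above the table. It may be gripped from above and turns in the grip as the lever swings.
- lever_hinge (a point): Point on the lever's pivot axis (along the press's y), mid-way between the arms, 65 mm above the table. With the lever at angle q, the crossbar's middle is 180*sin(q) mm from it towards the press's front (-x) and 180*cos(q) mm above it.
- catch (a joint): Safety catch: bare steel inverted L on a post at the press's right, its tab standing in front of the lever's right arm, a thumb pin at its top pointing forward. Hinge of the safety catch in rad: 0 = upright, locking (may start up to 0.2 over); grows as it is flipped outwards, to the press's right (-y); stop at 1.3 = right over. It stays where it is left; about 2 N at the pin moves it.
- pin_mid (a point): Point on the catch's thumb pin, a round steel pin 12 mm in diameter along the press's x, free for 28 mm towards the front (-x) and about 55 mm towards the rear; it stands 180 mm above the table at catch angle 0. Can be gripped across from above or pushed sideways.
- catch_hinge (a point): Point on the catch's hinge axis (along the press's x), beside pin_mid, 100 mm above the table, 140 mm to the right of the press's middle. With the catch at angle q, pin_mid is 80*sin(q) mm from it to the press's right (-y) and 80*cos(q) mm above it.
- tube: Bystander: offcut of dark square steel tube, 90 mm long (x), 50 mm square. Origin: centre of its underside.
- hammer: Bystander: hammer, 240 mm long, lying on the table. Origin: underside.
- square: Bystander: small steel L square, legs 100 and 76 mm, 22 mm high, lying on the table. Origin: underside, in the middle of the long leg.
Not all that is in view belongs to the job. Leave any green look-alike of the bracket alone.

How it is judged:
By the outcome, as a careful person would: the job done as asked, in the order asked, and still so for the second after the job is handed in, while the arm keeps its last pose, push and grip.
It also fails if it takes over 72 s, if anything falls off the work surface, if the arm or the gripper's body presses on something with over 40 N, if the wrist force passes 120 N, or if a joint passes its speed limit or range.

## Working session

There is one attempt and no reset: what is moved stays moved. The work goes in short steps, Python scripts to look and compute and a tool call to move; the robot and the scene stay as the last step left them, time stands still between calls to the robot, and variables do not carry over. Pictures are saved under pics/ and viewed, and the job is handed in when it is done.

Besides the shell and the picture viewer there is one more tool, called after "Call:" in YAML: its name, and indented under it one key for each argument. step_arm: Moves the arm, as the interface text tells. Its arguments: {"type":"object","properties":{"moves":{"type":"array"},"hand":{"type":"number"}},"required":["moves"]}

```bash
mkdir -p pics; ls; cat > h.py <<'E'
import numpy as np, cv2
from workcell import robot
def save(n,f):
    p,d=robot.snapshot(n); cv2.imwrite('pics/'+f,p[:,:,::-1]); return p,d
def cam(n,s=None):
    c=robot.get_calibration(n); K=np.array(c['intrinsics'])
    if n=='wrist':
        T=np.eye(4);T[:3,:3]=np.array(s['tool_rot']);T[:3,3]=s['tcp_pos'];E=T@np.array(c['T_tool_cam'])
    else:E=np.array(c['extrinsics'])
    return K,E
def px(K,E,u,v,d):
    r=np.linalg.inv(K)@np.array([u,v,1.])
    p=np.array([r[0]*d,-r[1]*d,-d,1]); return (E@p)[:3]
def cloud(K,E,d):
    v,u=np.mgrid[:d.shape[0],:d.shape[1]]
    x=(u-K[0,2])/K[0,0]*d;y=(v-K[1,2])/K[1,1]*d
    P=np.stack([x,-y,-d,np.ones_like(d)],-1)@E.T
    return P[...,:3]
def proj(K,E,p):
    q=np.linalg.inv(E)@np.append(p,1); return K[0,0]*q[0]/-q[2]+K[0,2], -K[1,1]*q[1]/-q[2]+K[1,2]
E
python3 - <<'E'
from h import *
s=robot.sense();print(s['t'],s['tcp_pos'],np.round(s['tool_rot'],3),s['width'])
for n in ['side','top','wrist']:
    p,d=save(n,n+'0.png');print(n,{k:np.round(v,3) for k,v in robot.get_calibration(n).items()})
    np.save(n+'0.npy',d)
for n in ['top','side']:
  for o in ['bracket','tray','catch','lever','press']:
    r=robot.cut_out(n,o)
    K,E=cam(n);C=cloud(K,E,np.load(n+'0.npy'))
    for x in r[:3]:
        m=x['region']; print(n,o,x['conf'],np.round(x['bbox']),m.sum(), np.round(np.median(C[m],0),3))
        np.save(f'{n}_{o}_{r.index(x) if 0 else int(x["bbox"][0])}.npy',m)
print(robot.sense()['t'])
E
```

```text
pics
0.0 [ 0.23004505 -0.52670224  0.23084376] [[ 0.4   -0.916 -0.   ]
 [-0.916 -0.4    0.001]
 [-0.001  0.    -1.   ]] 0.08524235991732668
side {'intrinsics': array([[491.139,   0.   , 251.498],
       [  0.   , 491.139, 193.127],
       [  0.   ,   0.   ,   1.   ]]), 'extrinsics': array([[-0.961,  0.16 , -0.226,  0.217],
       [-0.276, -0.477,  0.834,  1.066],
       [ 0.026,  0.864,  0.503,  0.819],
       [ 0.   ,  0.   ,  0.   ,  1.   ]])}
top {'intrinsics': array([[438.823,   0.   , 252.466],
       [  0.   , 438.823, 192.304],
       [  0.   ,   0.   ,   1.   ]]), 'extrinsics': array([[-0.02 ,  0.981, -0.194,  0.271],
       [-1.   , -0.022, -0.004, -0.05 ],
       [-0.008,  0.194,  0.981,  1.448],
       [ 0.   ,  0.   ,  0.   ,  1.   ]])}
wrist {'intrinsics': array([[292.76 ,   0.   , 258.481],
       [  0.   , 292.76 , 190.293],
       [  0.   ,   0.   ,   1.   ]]), 'T_tool_cam': array([[ 1.   , -0.   ,  0.001,  0.   ],
       [-0.   , -0.95 , -0.313, -0.081],
       [ 0.001,  0.313, -0.95 , -0.142],
       [ 0.   ,  0.   ,  0.   ,  1.   ]])}
top bracket 0.59 [246. 242.  2
[... 180 characters left out ...]
133. 210.  60.  63.] 2829 [0.508 0.354 0.005]
top catch 0.74 [296. 175.  28.  26.] 247 [ 0.615 -0.199  0.148]
top lever 0.92 [259. 153.  60.  25.] 1002 [ 0.646 -0.058  0.199]
top press 0.81 [265. 177.  92.  76.] 5223 [ 0.607 -0.082  0.02 ]
side bracket 0.75 [220. 264.  21.  34.] 569 [0.554 0.126 0.028]
side bracket 0.74 [245. 217.  22.  23.] 399 [ 0.539 -0.031  0.07 ]
side bracket 0.74 [294. 246.  26.  27.] 364 [ 0.389 -0.012  0.007]
side tray 0.77 [204. 336. 105.  91.] 5769 [0.508 0.349 0.004]
side catch 0.6 [245. 167.  43.  30.] 319 [ 0.615 -0.198  0.151]
side lever 0.93 [208. 178.  36.  79.] 1282 [ 0.646 -0.037  0.189]
side press 0.76 [226. 197.  97. 124.] 5191 [ 0.626 -0.033  0.048]
0.65
```

```bash
python3 - <<'E'
import cv2
for n,(x0,y0,x1,y1) in {'top':(80,100,380,325),'side':(100,90,420,390)}.items():
    a=cv2.imread(f'pics/{n}0.png')[y0:y1,x0:x1]; cv2.imwrite(f'pics/{n}0c.png',cv2.resize(a,None,fx=2,fy=2,interpolation=cv2.INTER_CUBIC)[:600,:800])
E
```

```text
(no output)
```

View pics/top0c.png

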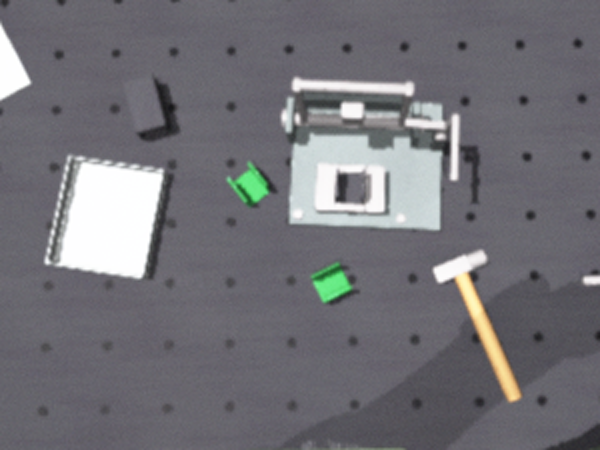

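View pics/side0c.png

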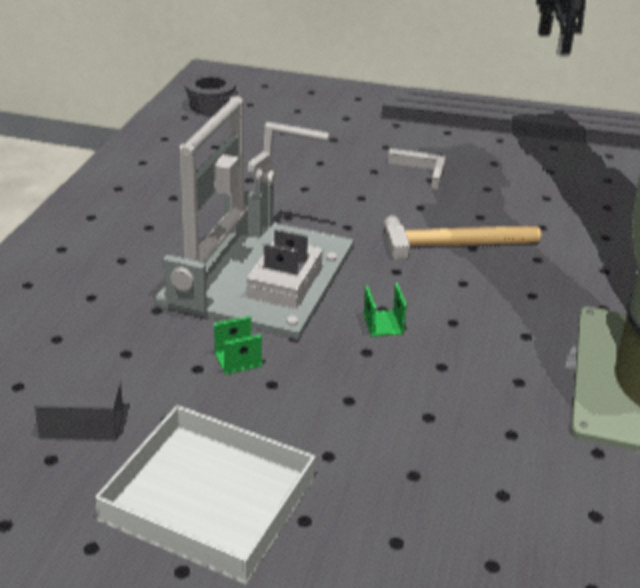

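Top view (2x crop): the dark bracket is in the die at about (352,187). The two green look-alikes are at (249,185) and (331,283), the tray at (107,216), the crossbar at (353,87) and the pin at (455,147). Next I fit the press geometry.

```bash
ls *.npy; python3 - <<'E'
from h import *
out={}
for n in ['top','side']:
    K,E=cam(n);d=np.load(n+'0.npy');C=cloud(K,E,d)
    ok=(d>0)&(C[...,0]>.4)&(C[...,0]<.8)&(C[...,1]>-.3)&(C[...,1]<.1)
    def sel(z0,z1,x0=.4,x1=.8,y0=-.3,y1=.1):
        return C[ok&(C[...,2]>z0)&(C[...,2]<z1)&(C[...,0]>x0)&(C[...,0]<x1)&(C[...,1]>y0)&(C[...,1]<y1)]
    def rect(P,t):
        r=cv2.minAreaRect((P[:,:2]*1000).astype(np.float32)); print(n,t,len(P),np.round(P.mean(0),4),r)
    rect(sel(.043,.056,.47,.6,-.15,.03),'dietop')
    rect(sel(.008,.022,.4,.8,-.25,.08),'base')
    rect(sel(.235,.26),'bar')
    rect(sel(.07,.1,.48,.6,-.12,.03),'bracket top')
    rect(sel(.16,.19,.5,.7,-.3,-.14),'pin')
    C2=C[(d>0)&(C[...,1]>.2)&(C[...,1]<.5)&(C[...,0]>.38)&(C[...,0]<.65)&(C[...,2]>.02)&(C[...,2]<.045)]
    rect(C2,'tray walls')
    C2=C[(d>0)&(C[...,1]>.22)&(C[...,1]<.5)&(C[...,0]>.38)&(C[...,0]<.65)&(C[...,2]>.028)&(C[...,2]<.045)]
    rect(C2,'tray rim')
E
```

```text
side0.npy
side_bracket_220.npy
side_bracket_244.npy
side_bracket_293.npy
side_catch_244.npy
side_lever_208.npy
side_press_225.npy
side_tray_203.npy
top0.npy
top_bracket_206.npy
top_bracket_246.npy
top_bracket_255.npy
top_catch_295.npy
top_lever_259.npy
top_press_265.npy
top_tray_133.npy
wrist0.npy
top dietop 600 [ 0.5416 -0.0509  0.0498] ((542.9871826171875, -51.49051284790039), (110.10926818847656, 76.81661987304688), 86.4095230102539)
top base 2947 [ 0.5738 -0.086   0.0158] ((599.3685913085938, -89.57655334472656), (397.56549072265625, 320.36444091796875), 0.44935619831085205)
top bar 352 [ 0.6487 -0.0575  0.2516] ((649.64306640625, -57.84832000732422), (171.2889862060547, 19.80153465270996), 86.82303619384766)
top bracket top 38 [ 0.5436 -0.0545  0.0894] ((541.9387817382812, -52.295196533203125), (44.42887496948242, 49.84239959716797), 88.63257598876953)
top pin 140 [ 0.5774 -0.206   0.1828] ((592.1395263671875, -197.45257568359375), (130.0738983154297, 57.74384307861328), 28.106060028076172)
top tray walls 384 [0.5137 0.3538 0.032 ] ((535.9248046875, 345.01373291015625), (163.606
[... 485 characters left out ...]
.648  -0.0416  0.248 ] ((649.014404296875, -54.350120544433594), (173.7739715576172, 19.815441131591797), 86.96656799316406)
side bracket top 201 [ 0.542  -0.0478  0.0799] ((542.4046630859375, -48.21577453613281), (55.6015510559082, 50.18361282348633), 88.6994857788086)
side pin 152 [ 0.5807 -0.2021  0.1782] ((575.1919555664062, -202.02725219726562), (16.30032730102539, 100.69285583496094), 87.22077178955078)
side tray walls 1322 [0.511  0.3561 0.0288] ((535.1754150390625, 347.37835693359375), (165.2336883544922, 240.20420837402344), 80.99070739746094)
side tray rim 753 [0.5111 0.3575 0.0324] ((534.9265747070312, 347.4774169921875), (165.09164428710938, 239.51763916015625), 81.1942138671875)
```

View pics/wrist0.png

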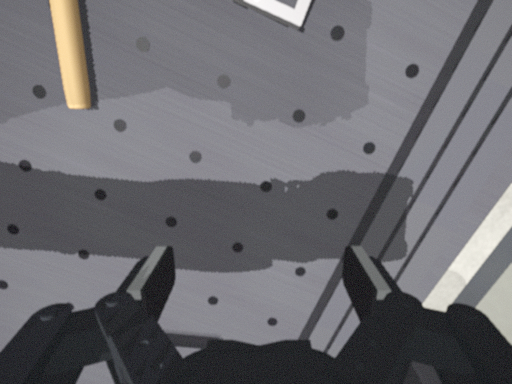

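```bash
python3 - <<'E'
from h import *
for n,k in [('top',133),('side',203)]:
    K,E=cam(n);d=np.load(n+'0.npy');C=cloud(K,E,d)
    m=np.load(f'{n}_tray_{k}.npy')
    m=cv2.dilate(m.astype(np.uint8),np.ones((9,9)))>0
    P=C[m&(d>0)&(C[...,2]>.03)&(C[...,2]<.042)]
    P=P[(P[:,1]<.4433)|(P[:,0]<.62)]
    print(n,len(P),cv2.minAreaRect((P[:,:2]*1000).astype(np.float32)),np.percentile(P,[1,99],axis=0))
    F=C[m&(d>0)&(C[...,2]<.02)&(abs(C[...,0]-.51)<.05)&(abs(C[...,1]-.35)<.05)];print('floor',np.median(F[:,2]))
E
```

```text
top 236 ((507.3498840332031, 349.37896728515625), (161.75018310546875, 180.49705505371094), 80.1483383178711) [[0.40765296 0.25832369 0.03022689]
 [0.60692017 0.44090374 0.04140414]]
floor 0.00459256371700878
side 583 ((507.3387451171875, 351.91766357421875), (165.35498046875, 182.67562866210938), 80.64859771728516) [[0.40810042 0.26078517 0.03006077]
 [0.60572283 0.44416943 0.03701603]]
floor 0.002334163632743136
```

Call:
step_arm:
  moves:
    - {"dx": -3, "dy": -5, "roll": -10.5}
    - {"dx": -3, "dy": -5, "roll": -10.5}
    - {"dx": -3, "dy": -5, "roll": -10.5}
    - {"roll": -10.5}
    - {"roll": -10.5}
    - {"roll": -10.5}

```text
validation failed for argument at $.mo...
```

Call:
step_arm:
  moves:
    - {"dx": -3, "dy": -5, "dz": 0, "roll": -10.5}
    - {"dx": -3, "dy": -5, "dz": 0, "roll": -10.5}
    - {"dx": 0, "dy": 0, "dz": 0, "roll": -10.5}
    - {"dx": 0, "dy": 0, "dz": 0, "roll": -10.5}
  hand: 1

```text
t: 1.15
tcp_pos: [0.2889, -0.4262, 0.2315]
tool_rot: [[0.914, -0.407, 0.0], [-0.407, -0.914, -0.0], [0.0, 0.0, -1.0]]
ft_force: [-0.3, 0.1, 0.3]
width: 0.0853
```

Call:
step_arm:
  moves:
    - {"dx": 0, "dy": 0, "dz": 0, "roll": -10.1}
    - {"dx": 0, "dy": 0, "dz": 0, "roll": -10.1}
    - {"dx": 0, "dy": 0, "dz": 0, "roll": -10.1}
    - {"dx": 0, "dy": 0, "dz": 0, "roll": -10.1}
    - {"dx": 0, "dy": 0, "dz": 0, "roll": -10.1}
    - {"dx": 0, "dy": 0, "dz": 0, "roll": -10.1}
    - {"dx": 0, "dy": 0, "dz": 0, "roll": -10.1}
    - {"dx": 0, "dy": 0, "dz": 0, "roll": -10.1}
    - {"dx": 0, "dy": 0, "dz": 0, "roll": -10.1}
    - {"dx": 0, "dy": 0, "dz": 0, "roll": -10.1}
    - {"dx": 0, "dy": 0, "dz": 0, "roll": -9.8}
    - {"dx": 0, "dy": 0, "dz": 0, "roll": 0}

```text
t: 2.65
tcp_pos: [0.2884, -0.4266, 0.2312]
tool_rot: [[0.064, 0.998, 0.0], [0.998, -0.064, 0.0], [0.0, 0.0, -1.0]]
ft_force: [0.1, -1.3, 0.9]
width: 0.0854
```

```bash
cat > go.py <<'E'
import sys
from h import *
# target world x y z yaw(deg of tool x)
s=robot.sense();R=np.array(s['tool_rot']);p=np.array(s['tcp_pos'])
t=np.array([float(a) for a in sys.argv[1:4]])
d=R.T@(t-p)*100
yaw=np.degrees(np.arctan2(R[1,0],R[0,0]))
print('t',s['t'],'pos',np.round(p,4),'yaw',yaw.round(2),'tilt',R[:,2].round(4),'d(cm)',d.round(2),'rows',np.abs(d).max()/6, 'roll',(-(float(sys.argv[4])-yaw)).round(2) if len(sys.argv)>4 else '','q',np.round(s['q'],2),'F',np.round(s['ft_force'],1),s['width'])
E
python3 go.py .542 -.05 .231 86.8
```

```text
t 2.65 pos [ 0.2884 -0.4266  0.2312] yaw 86.32 tilt [ 1.e-04  4.e-04 -1.e+00] d(cm) [39.21 22.89  0.04] rows 6.535707901949189 roll -0.48 q [ 1.34  0.72 -0.81  1.69  0.6   1.    1.83] F [ 0.1 -1.3  0.9] 0.08539261905876534
```

Call:
step_arm:
  moves:
    - {"dx": 4.9, "dy": 2.9, "dz": 0, "roll": 0}
    - {"dx": 4.9, "dy": 2.9, "dz": 0, "roll": 0}
    - {"dx": 4.9, "dy": 2.9, "dz": 0, "roll": 0}
    - {"dx": 4.9, "dy": 2.9, "dz": 0, "roll": 0}
    - {"dx": 4.9, "dy": 2.9, "dz": 0, "roll": 0}
    - {"dx": 4.9, "dy": 2.9, "dz": 0, "roll": 0}
    - {"dx": 4.9, "dy": 2.8, "dz": 0, "roll": 0}
    - {"dx": 4.9, "dy": 2.7, "dz": 0, "roll": -0.5}
    - {"dx": 0, "dy": 0, "dz": 0, "roll": 0}
    - {"dx": 0, "dy": 0, "dz": 0, "roll": 0}

```text
t: 3.9
tcp_pos: [0.5416, -0.0501, 0.2312]
tool_rot: [[0.057, 0.998, -0.0], [0.998, -0.057, -0.001], [-0.001, -0.0, -1.0]]
ft_force: [-0.1, -1.3, -1.1]
width: 0.0853
```

```bash
python3 go.py .542 -.05 .231 86.8; python3 - <<'E'
from h import *
s=robot.sense();p,d=save('wrist','w1.png');np.save('w1.npy',d)
K,E=cam('wrist',s)
for x in robot.cut_out('wrist','bracket')[:2]: print(x['conf'],np.round(x['bbox']),x['region'].sum())
C=cloud(K,E,d)
def rect(z0,z1,x0,x1,y0,y1,t):
    P=C[(d>0)&(C[...,2]>z0)&(C[...,2]<z1)&(C[...,0]>x0)&(C[...,0]<x1)&(C[...,1]>y0)&(C[...,1]<y1)]
    if len(P)>5: print(t,len(P),np.round(P.mean(0),4),cv2.minAreaRect((P[:,:2]*1000).astype(np.float32)))
rect(.044,.056,.49,.6,-.12,.02,'die'); rect(.082,.095,.49,.6,-.12,.02,'br')
E
```

```text
t 3.9 pos [ 0.5416 -0.0501  0.2312] yaw 86.72 tilt [-3.e-04 -5.e-04 -1.e+00] d(cm) [0.01 0.04 0.02] rows 0.007138134054725556 roll -0.08 q [ 0.4   0.74 -0.73  1.59  0.55  1.03  1.03] F [-0.1 -1.3 -1.1] 0.08526682126921399
0.83 [260. 174.  48.  52.] 1997
0.67 [397. 168.  66.  56.] 1887
die 4139 [ 0.5424 -0.0507  0.0492] ((545.0029296875, -50.477352142333984), (110.12042236328125, 75.58956146240234), 86.39337158203125)
br 403 [ 0.5434 -0.0498  0.087 ] ((544.3306884765625, -50.17845916748047), (46.038780212402344, 49.6644401550293), 86.94876098632812)
```

View pics/w1.png

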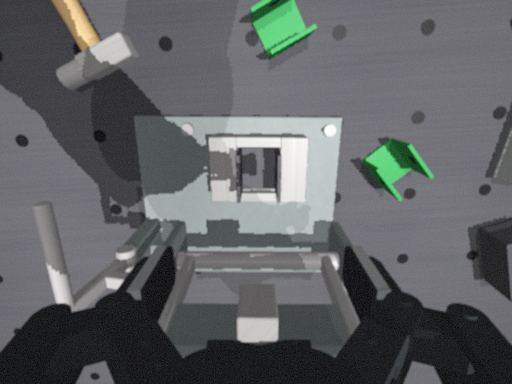

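The wrist camera gives the bracket at (0.544, -0.050), 46 x 50 mm with its top at 87 mm, which matches the given sizes and the other cameras. I descend on it now.

Call:
step_arm:
  moves:
    - {"dx": 0, "dy": 0.25, "dz": 3, "roll": 0}
    - {"dx": 0, "dy": 0, "dz": 3, "roll": 0}
    - {"dx": 0, "dy": 0, "dz": 3, "roll": 0}
    - {"dx": 0, "dy": 0, "dz": 3, "roll": 0}
    - {"dx": 0, "dy": 0, "dz": 2, "roll": 0}
    - {"dx": 0, "dy": 0, "dz": 2, "roll": 0}
    - {"dx": 0, "dy": 0, "dz": 1.1, "roll": 0}
    - {"dx": 0, "dy": 0, "dz": 0, "roll": 0}

```text
t: 5.0
tcp_pos: [0.544, -0.0503, 0.0601]
tool_rot: [[0.055, 0.998, -0.001], [0.998, -0.055, -0.0], [-0.0, -0.001, -1.0]]
ft_force: [0.3, 0.2, 0.7]
width: 0.0851
```

```bash
python3 go.py .544 -.0502 .06 86.8
```

```text
t 5.0 pos [ 0.544  -0.0503  0.0601] yaw 86.82 tilt [-6.e-04 -0.e+00 -1.e+00] d(cm) [ 0.01 -0.    0.01] rows 0.0022966389019204226 roll 0.02 q [ 0.32  0.97 -0.55  1.74  0.78  0.66  0.83] F [0.3 0.2 0.7] 0.08507743495766688
```

Call:
step_arm:
  moves:
    - {"dx": 0, "dy": 0, "dz": 0, "roll": 0}
    - {"dx": 0, "dy": 0, "dz": 0, "roll": 0}
    - {"dx": 0, "dy": 0, "dz": 0, "roll": 0}
    - {"dx": 0, "dy": 0, "dz": 0, "roll": 0}
    - {"dx": 0, "dy": 0, "dz": 0, "roll": 0}
    - {"dx": 0, "dy": 0, "dz": 0, "roll": 0}
  hand: 0

```text
t: 5.75
tcp_pos: [0.5445, -0.0499, 0.0611]
tool_rot: [[0.054, 0.999, 0.001], [0.999, -0.054, -0.0], [-0.0, 0.001, -1.0]]
ft_force: [-2.1, -1.1, 10.0]
width: 0.0447
```

Call:
step_arm:
  moves:
    - {"dx": 0, "dy": 0, "dz": -0.4, "roll": 0}
    - {"dx": 0, "dy": 0, "dz": -0.6, "roll": 0}
    - {"dx": 0, "dy": 0, "dz": -1, "roll": 0}
    - {"dx": 0, "dy": 0, "dz": -2, "roll": 0}
    - {"dx": 0, "dy": 0, "dz": -3, "roll": 0}
    - {"dx": 0, "dy": 0, "dz": -3, "roll": 0}
    - {"dx": 0, "dy": 0, "dz": 0, "roll": 0}

```text
t: 6.62
tcp_pos: [0.545, -0.0498, 0.1625]
tool_rot: [[0.054, 0.999, 0.003], [0.999, -0.054, 0.0], [0.0, 0.003, -1.0]]
ft_force: [0.6, -0.4, -1.5]
width: 0.0447
```

```bash
python3 go.py .507 .3505 .16 80.4; python3 - <<'E'
from h import *
p,d=save('side','s2.png');p,d=save('wrist','w2.png')
a=cv2.imread('pics/s2.png')[90:390,100:420];b=cv2.imread('pics/w2.png')
cv2.imwrite('pics/c2.png',np.hstack([cv2.resize(a,(400,375)),cv2.resize(b,(400,375))]))
E
```

```text
t 6.625 pos [ 0.545  -0.0498  0.1625] yaw 86.88 tilt [ 0.0031  0.     -1.    ] d(cm) [39.77 -5.97  0.23] rows 6.6276048089674084 roll 6.48 q [ 0.37  0.82 -0.67  1.67  0.64  0.88  0.96] F [ 0.6 -0.4 -1.5] 0.04471779610168474
```

View pics/c2.png

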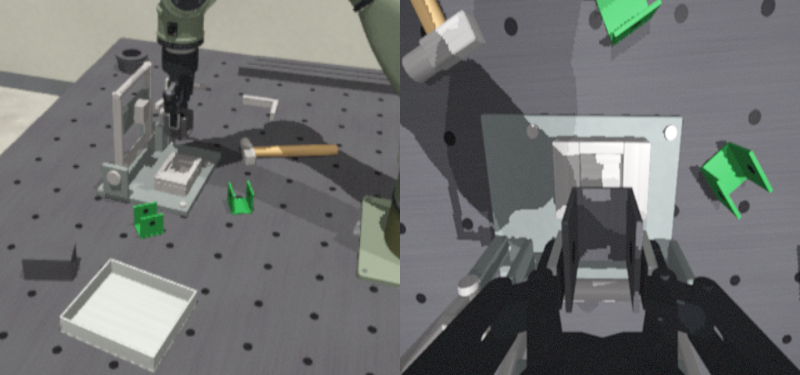

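The bracket is in the grip, at about (600,230) in the wrist half of the picture, and the die is empty. I carry it to the tray.

Call:
step_arm:
  moves:
    - {"dx": 4.4, "dy": -0.6, "dz": 0, "roll": 0}
    - {"dx": 4.4, "dy": -0.6, "dz": 0, "roll": 0}
    - {"dx": 4.4, "dy": -0.7, "dz": 0, "roll": 0}
    - {"dx": 4.4, "dy": -0.7, "dz": 0, "roll": 0}
    - {"dx": 4.4, "dy": -0.7, "dz": 0, "roll": 0}
    - {"dx": 4.4, "dy": -0.7, "dz": 0, "roll": 0}
    - {"dx": 4.4, "dy": -0.7, "dz": 0, "roll": 0}
    - {"dx": 4.4, "dy": -0.7, "dz": 0, "roll": 0}
    - {"dx": 4.4, "dy": -0.6, "dz": 0, "roll": 0}
    - {"dx": 0, "dy": 0, "dz": 2, "roll": 6.5}
    - {"dx": 0, "dy": 0, "dz": 3, "roll": 0}
    - {"dx": 0, "dy": 0, "dz": 0, "roll": 0}

```text
t: 8.22
tcp_pos: [0.5048, 0.3481, 0.1081]
tool_rot: [[0.166, 0.986, -0.003], [0.986, -0.166, -0.003], [-0.003, -0.003, -1.0]]
ft_force: [-0.9, 0.1, -1.3]
width: 0.0448
```

```bash
python3 go.py .507 .3505 .0275 80.4; python3 - <<'E'
from h import *
p,d=save('side','s3.png')
a=cv2.imread('pics/s3.png')[190:390,60:360];cv2.imwrite('pics/c3.png',cv2.resize(a,None,fx=2.6,fy=2.6))
E
```

```text
t 8.225 pos [0.5048 0.3481 0.1081] yaw 80.43 tilt [-0.0033 -0.0026 -1.    ] d(cm) [0.3  0.2  8.06] rows 1.3438151275959413 roll 0.03 q [-0.41  0.96 -0.54  1.46  0.58  0.89  0.27] F [-0.9  0.1 -1.3] 0.04479311503757729
```

View pics/c3.png

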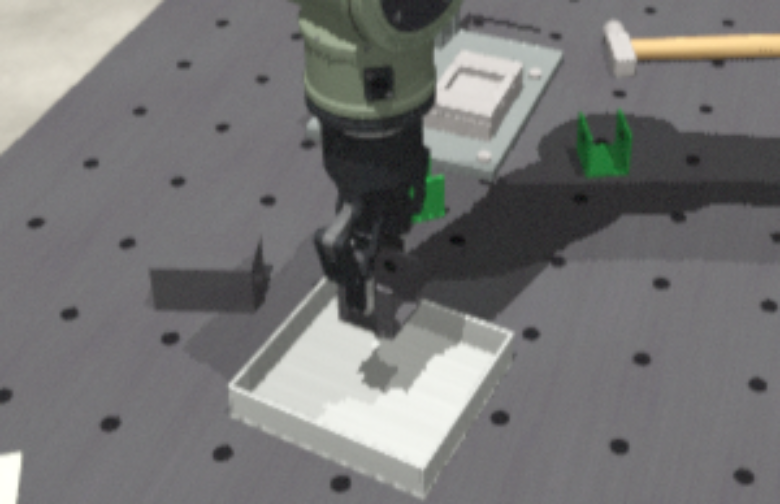

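The bracket hangs level over the tray, at about (380,300) in the crop. I lower it gently.

Call:
step_arm:
  moves:
    - {"dx": 0.3, "dy": 0.2, "dz": 2.5, "roll": 0}
    - {"dx": 0, "dy": 0, "dz": 2.5, "roll": 0}
    - {"dx": 0, "dy": 0, "dz": 1.5, "roll": 0}
    - {"dx": 0, "dy": 0, "dz": 0.8, "roll": 0}
    - {"dx": 0, "dy": 0, "dz": 0, "roll": 0}
    - {"dx": 0, "dy": 0, "dz": 0, "roll": 0}

```text
t: 9.02
tcp_pos: [0.5085, 0.3517, 0.0382]
tool_rot: [[0.167, 0.986, 0.001], [0.986, -0.167, 0.001], [0.001, 0.001, -1.0]]
ft_force: [0.5, -0.6, -1.8]
width: 0.0451
```

Call:
step_arm:
  moves:
    - {"dx": 0, "dy": 0, "dz": 0.2, "roll": 0}
    - {"dx": 0, "dy": 0, "dz": 0.2, "roll": 0}
    - {"dx": 0, "dy": 0, "dz": 0, "roll": 0}

```text
t: 9.4
tcp_pos: [0.5082, 0.3514, 0.0332]
tool_rot: [[0.167, 0.986, -0.0], [0.986, -0.167, -0.0], [-0.0, -0.0, -1.0]]
ft_force: [-0.4, -0.2, -1.5]
width: 0.0453
```

Call:
step_arm:
  moves:
    - {"dx": 0, "dy": 0, "dz": 0.2, "roll": 0}
    - {"dx": 0, "dy": 0, "dz": 0.1, "roll": 0}
    - {"dx": 0, "dy": 0, "dz": 0, "roll": 0}

```text
t: 9.78
tcp_pos: [0.5082, 0.3514, 0.0303]
tool_rot: [[0.167, 0.986, -0.0], [0.986, -0.167, 0.0], [0.0, -0.0, -1.0]]
ft_force: [0.2, -0.5, -1.5]
width: 0.0453
```

Call:
step_arm:
  moves:
    - {"dx": 0, "dy": 0, "dz": 0.1, "roll": 0}
    - {"dx": 0, "dy": 0, "dz": 0.1, "roll": 0}
    - {"dx": 0, "dy": 0, "dz": 0, "roll": 0}

```text
t: 10.15
tcp_pos: [0.5082, 0.3514, 0.0283]
tool_rot: [[0.167, 0.986, -0.0], [0.986, -0.167, 0.0], [0.0, -0.0, -1.0]]
ft_force: [-0.1, 0.0, -2.3]
width: 0.0447
```

Call:
step_arm:
  moves:
    - {"dx": 0, "dy": 0, "dz": 0.1, "roll": 0}
    - {"dx": 0, "dy": 0, "dz": 0, "roll": 0}

```text
t: 10.4
tcp_pos: [0.5083, 0.3514, 0.0273]
tool_rot: [[0.167, 0.986, -0.0], [0.986, -0.167, 0.0], [0.0, -0.0, -1.0]]
ft_force: [0.2, -0.2, -1.1]
width: 0.045
```

Call:
step_arm:
  moves:
    - {"dx": 0, "dy": 0, "dz": 0.1, "roll": 0}
    - {"dx": 0, "dy": 0, "dz": 0, "roll": 0}

```text
t: 10.65
tcp_pos: [0.5083, 0.3514, 0.0263]
tool_rot: [[0.167, 0.986, -0.0], [0.986, -0.167, 0.0], [0.0, -0.0, -1.0]]
ft_force: [0.1, -0.1, -1.9]
width: 0.0448
```

Call:
step_arm:
  moves:
    - {"dx": 0, "dy": 0, "dz": 0.05, "roll": 0}
    - {"dx": 0, "dy": 0, "dz": 0, "roll": 0}

```text
t: 10.9
tcp_pos: [0.5083, 0.3515, 0.0261]
tool_rot: [[0.167, 0.986, 0.0], [0.986, -0.167, 0.0], [0.0, 0.0, -1.0]]
ft_force: [-2.0, -0.9, 4.2]
width: 0.0449
```

The bracket has touched the floor. I release it.

Call:
step_arm:
  moves:
    - {"dx": 0, "dy": 0, "dz": 0, "roll": 0}
    - {"dx": 0, "dy": 0, "dz": 0, "roll": 0}
    - {"dx": 0, "dy": 0, "dz": 0, "roll": 0}
    - {"dx": 0, "dy": 0, "dz": 0, "roll": 0}
    - {"dx": 0, "dy": 0, "dz": 0, "roll": 0}
    - {"dx": 0, "dy": 0, "dz": -1, "roll": 0}
    - {"dx": 0, "dy": 0, "dz": -2, "roll": 0}
    - {"dx": 0, "dy": 0, "dz": -5, "roll": 0}
    - {"dx": 0, "dy": 0, "dz": -5, "roll": 0}
    - {"dx": 0, "dy": 0, "dz": -5, "roll": 0}
    - {"dx": 0, "dy": 0, "dz": -4, "roll": -6.5}
    - {"dx": 0, "dy": 0, "dz": 0, "roll": 0}
  hand: 1

```text
t: 12.4
tcp_pos: [0.5086, 0.3521, 0.2499]
tool_rot: [[0.053, 0.999, 0.004], [0.999, -0.053, 0.004], [0.004, 0.004, -1.0]]
ft_force: [-0.3, 0.1, -1.7]
width: 0.0853
```

```bash
python3 - <<'E'
from h import *
p,d=save('side','s4.png');p,d=save('wrist','w4.png')
a=cv2.imread('pics/s4.png')[90:390,100:420];b=cv2.imread('pics/w4.png')
cv2.imwrite('pics/c4.png',np.hstack([cv2.resize(a,(400,375)),cv2.resize(b,(400,375))]))
s=robot.sense();K,E=cam('wrist',s);C=cloud(K,E,d)
P=C[(d>0)&(abs(C[...,0]-.508)<.06)&(abs(C[...,1]-.351)<.06)&(C[...,2]>.012)&(C[...,2]<.08)]
print(P.min(0),P.max(0),np.percentile(P[:,2],90),cv2.minAreaRect((P[P[:,2]>.048][:,:2]*1000).astype(np.float32)))
# pin: from side & top again
K,E=cam('side');
E
python3 go.py .58 -.2 .27 86.8
```

```text
[0.47950407 0.32464975 0.01202078] [0.53559962 0.37782038 0.05303976] 0.05183725554150935 ((507.82861328125, 351.338134765625), (45.97774124145508, 49.646915435791016), 80.38228607177734)
t 12.5 pos [0.5081 0.3513 0.2466] yaw 86.86 tilt [ 6.e-04  4.e-04 -1.e+00] d(cm) [-54.65  10.2   -2.36] rows 9.107974275291173 roll 0.06 q [-0.38  0.82 -0.65  1.28  0.49  1.2   0.47] F [-1.  -0.7  0.1] 0.08538048432406488
```

View pics/c4.png

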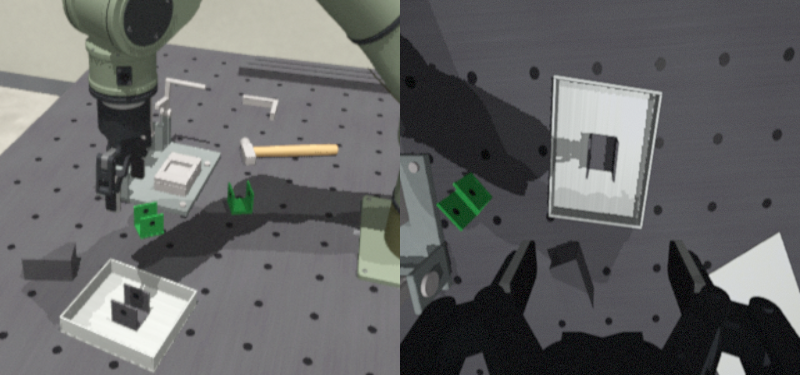

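The bracket stands flat in the tray, with its flanges at about (600,155) in the wrist half. It measures 46 x 50 mm with its top at 52 mm. On to the catch.

Call:
step_arm:
  moves:
    - {"dx": -5, "dy": 0.2, "dz": -1, "roll": 0}
    - {"dx": -5, "dy": 0.2, "dz": -1, "roll": 0}
    - {"dx": -5, "dy": 0.2, "dz": -1, "roll": 0}
    - {"dx": -5, "dy": 0.2, "dz": 0, "roll": 0}
    - {"dx": -5, "dy": 0.2, "dz": 0, "roll": 0}
    - {"dx": -5, "dy": 0.2, "dz": 0, "roll": 0}
    - {"dx": -5, "dy": 0.2, "dz": 0, "roll": 0}
    - {"dx": -5, "dy": 0.2, "dz": 0, "roll": 0}
    - {"dx": -5, "dy": 0.2, "dz": 0, "roll": 0}
    - {"dx": -5, "dy": 0.2, "dz": 0, "roll": 0}
    - {"dx": -5, "dy": 0, "dz": 0, "roll": 0}
    - {"dx": 0, "dy": 0, "dz": 0, "roll": 0}

```text
t: 14.0
tcp_pos: [0.4973, -0.2023, 0.2747]
tool_rot: [[0.06, 0.998, -0.002], [0.998, -0.06, -0.0], [-0.0, -0.002, -1.0]]
ft_force: [-0.8, 0.6, -0.3]
width: 0.0853
```

```bash
python3 go.py .56 -.2 .25 86.8; python3 - <<'E'
from h import *
p,d=save('side','s5.png');
s=robot.sense();p,d=save('wrist','w5.png')
K,E=cam('wrist',s);C=cloud(K,E,d)
P=C[(d>0)&(C[...,2]>.155)&(C[...,2]<.2)&(C[...,0]>.5)&(C[...,0]<.65)&(C[...,1]<-.16)&(C[...,1]>-.3)]
print(len(P),P.min(0),P.max(0),P.mean(0))
for x in np.arange(.51,.65,.01):
    q=P[abs(P[:,0]-x)<.005]
    if len(q): print(x.round(3),len(q),q[:,1].min().round(4),q[:,1].max().round(4),np.median(q[:,1]).round(4),q[:,2].max().round(4))
a=cv2.imread('pics/s5.png')[90:390,100:420];b=cv2.imread('pics/w5.png')
cv2.imwrite('pics/c5.png',np.hstack([cv2.resize(a,(400,375)),cv2.resize(b,(400,375))]))
E
```

```text
t 14.0 pos [ 0.4973 -0.2023  0.2747] yaw 86.56 tilt [-2.1e-03 -1.0e-04 -1.0e+00] d(cm) [0.6  6.25 2.46] rows 1.0421407098278328 roll -0.24 q [ 0.71  0.68 -0.75  1.54  0.49  1.12  1.36] F [-0.8  0.6 -0.3] 0.08532348202228937
1230 [ 0.52618427 -0.21522383  0.15509482] [ 0.62560899 -0.19824997  0.18546545] [ 0.57328208 -0.20647325  0.181713  ]
0.53 158 -0.2101 -0.1982 -0.2043 0.1847
0.54 134 -0.2108 -0.1994 -0.205 0.1852
0.55 125 -0.2116 -0.2 -0.2056 0.1849
0.56 117 -0.2119 -0.2005 -0.2062 0.1853
0.57 115 -0.2119 -0.2011 -0.2062 0.1852
0.58 110 -0.2125 -0.2016 -0.207 0.1848
0.59 105 -0.2132 -0.2022 -0.2079 0.185
0.6 108 -0.2138 -0.2027 -0.208 0.1855
0.61 107 -0.2145 -0.2004 -0.2091 0.185
0.62 147 -0.2152 -0.1993 -0.2069 0.1847
0.63 4 -0.2132 -0.201 -0.2068 0.1833
```

View pics/c5.png

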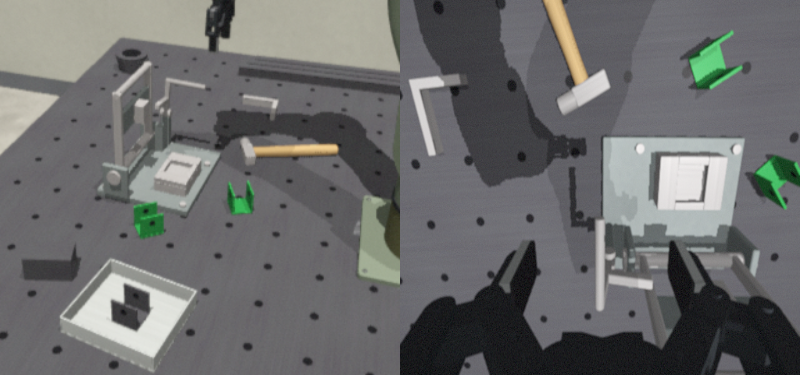

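The pin runs along x from 0.526 to 0.622 with its top at 0.185. It is at y -0.2055 near x 0.545, so the catch angle is about 0.19, and its height agrees with that. I grip it at x 0.545.

Call:
step_arm:
  moves:
    - {"dx": 0.0, "dy": 2.4, "dz": 0, "roll": -0.3}
    - {"dx": 0, "dy": 2.4, "dz": 0, "roll": 0}
    - {"dx": 0, "dy": 0, "dz": 3, "roll": 0}
    - {"dx": 0, "dy": 0, "dz": 3, "roll": 0}
    - {"dx": 0, "dy": 0, "dz": 3, "roll": 0}
    - {"dx": 0, "dy": 0, "dz": 1.5, "roll": 0}
    - {"dx": 0, "dy": 0, "dz": 0, "roll": 0}
    - {"dx": 0, "dy": 0, "dz": 0, "roll": 0}
  hand: 0.7

```text
t: 15.1
tcp_pos: [0.5468, -0.201, 0.1718]
tool_rot: [[0.049, 0.999, 0.001], [0.999, -0.049, -0.0], [-0.0, 0.001, -1.0]]
ft_force: [0.1, 0.1, -0.0]
width: 0.0597
```

```bash
python3 go.py .545 -.2054 .160 86.8
```

```text
t 15.1 pos [ 0.5468 -0.201   0.1718] yaw 87.21 tilt [ 1.2e-03 -2.0e-04 -1.0e+00] d(cm) [-0.44 -0.16  1.18] rows 0.19714364311920884 roll 0.41 q [ 0.62  0.86 -0.68  1.52  0.61  0.98  1.29] F [ 0.1  0.1 -0. ] 0.059710547849950966
```

Call:
step_arm:
  moves:
    - {"dx": -0.4, "dy": -0.2, "dz": 0.6, "roll": 0.4}
    - {"dx": 0, "dy": 0, "dz": 0.6, "roll": 0}
    - {"dx": 0, "dy": 0, "dz": 0, "roll": 0}

```text
t: 15.48
tcp_pos: [0.544, -0.2052, 0.1584]
tool_rot: [[0.056, 0.998, -0.001], [0.998, -0.056, 0.0], [0.0, -0.001, -1.0]]
ft_force: [-0.7, 0.6, -0.9]
width: 0.0598
```

Call:
step_arm:
  moves:
    - {"dx": 0, "dy": 0, "dz": 0, "roll": 0}
    - {"dx": 0, "dy": 0, "dz": 0, "roll": 0}
    - {"dx": 0, "dy": 0, "dz": 0, "roll": 0}
    - {"dx": 0, "dy": 0, "dz": 0, "roll": 0}
    - {"dx": 0, "dy": 0, "dz": 0, "roll": 0}
    - {"dx": 0, "dy": 0, "dz": 0, "roll": 0}
    - {"dx": 0, "dy": 0, "dz": 0, "roll": 0}
  hand: 0

```text
t: 16.35
tcp_pos: [0.5442, -0.2052, 0.159]
tool_rot: [[0.056, 0.998, 0.0], [0.998, -0.056, -0.0], [-0.0, 0.0, -1.0]]
ft_force: [-1.8, 0.2, 5.9]
width: 0.0097
```

```bash
python3 go.py .545 -.2054 .160 86.8;python3 - <<'E'
from h import *
s=robot.sense();p,d=save('wrist','w6.png')
E
```

```text
t 16.35 pos [ 0.5442 -0.2052  0.159 ] yaw 86.79 tilt [ 1.e-04 -0.e+00 -1.e+00] d(cm) [-0.01  0.08 -0.1 ] rows 0.016920312208991293 roll -0.01 q [ 0.63  0.87 -0.67  1.54  0.62  0.95  1.28] F [-1.8  0.2  5.9] 0.009738617849651014
```

View pics/w6.png

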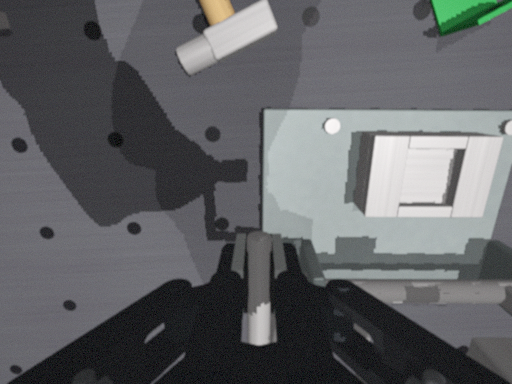

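The pin is gripped, at about (260,290). I flip it outward along its arc.

Call:
step_arm:
  moves:
    - {"dx": -0.85, "dy": 0, "dz": 0.22, "roll": 0}
    - {"dx": -0.9, "dy": 0, "dz": 0.34, "roll": 0}
    - {"dx": -0.85, "dy": 0, "dz": 0.44, "roll": 0}
    - {"dx": -0.79, "dy": 0, "dz": 0.54, "roll": 0}
    - {"dx": -0.73, "dy": 0, "dz": 0.63, "roll": 0}
    - {"dx": 0, "dy": 0, "dz": 0, "roll": 0}

```text
t: 17.15
tcp_pos: [0.5416, -0.2469, 0.1362]
tool_rot: [[0.057, 0.998, -0.001], [0.998, -0.057, 0.0], [0.0, -0.001, -1.0]]
ft_force: [1.3, 1.6, -9.0]
width: 0.0102
```

Call:
step_arm:
  moves:
    - {"dx": -0.64, "dy": 0, "dz": 0.72, "roll": 0}
    - {"dx": -0.55, "dy": 0, "dz": 0.79, "roll": 0}
    - {"dx": -0.38, "dy": 0, "dz": 0.69, "roll": 0}
    - {"dx": -0.31, "dy": 0, "dz": 0.74, "roll": 0}
    - {"dx": -0.2, "dy": 0, "dz": 0.61, "roll": 0}
    - {"dx": -0.05, "dy": 0, "dz": 0.2, "roll": 0}
    - {"dx": 0, "dy": 0, "dz": 0, "roll": 0}

```text
t: 18.02
tcp_pos: [0.5404, -0.2678, 0.0991]
tool_rot: [[0.056, 0.998, -0.001], [0.998, -0.056, -0.0], [-0.0, -0.001, -1.0]]
ft_force: [-1.2, 1.6, -8.4]
width: 0.0101
```

```bash
python3 go.py .545 -.2054 .160 86.8
```

```text
t 18.025 pos [ 0.5404 -0.2678  0.0991] yaw 86.79 tilt [-7.e-04 -1.e-04 -1.e+00] d(cm) [ 6.26  0.1  -6.09] rows 1.0429343416555874 roll -0.01 q [ 0.7   0.98 -0.63  1.5   0.69  0.89  1.35] F [-1.2  1.6 -8.4] 0.010131498184812873
```

Call:
step_arm:
  moves:
    - {"dx": 0, "dy": 0, "dz": 0.2, "roll": 0}
    - {"dx": 0, "dy": 0, "dz": 0.2, "roll": 0}
    - {"dx": 0, "dy": 0, "dz": 0, "roll": 0}

```text
t: 18.4
tcp_pos: [0.5404, -0.2685, 0.0962]
tool_rot: [[0.057, 0.998, -0.0], [0.998, -0.057, -0.002], [-0.002, -0.0, -1.0]]
ft_force: [-8.2, -2.2, 9.0]
width: 0.0099
```

The force turned upward, so the catch is at its stop. I release it and check.

Call:
step_arm:
  moves:
    - {"dx": 0, "dy": 0, "dz": 0, "roll": 0}
    - {"dx": 0, "dy": 0, "dz": 0, "roll": 0}
    - {"dx": 0, "dy": 0, "dz": 0, "roll": 0}
    - {"dx": 0, "dy": 0, "dz": 0, "roll": 0}
    - {"dx": 0, "dy": 0, "dz": -3, "roll": 0}
    - {"dx": 0, "dy": 0, "dz": -5, "roll": 0}
    - {"dx": 0, "dy": 0, "dz": -5, "roll": 0}
    - {"dx": 0, "dy": 0, "dz": -5, "roll": 0}
    - {"dx": 0, "dy": 0, "dz": -2, "roll": 0}
    - {"dx": 0, "dy": -5, "dz": 0, "roll": 0}
    - {"dx": 0, "dy": 0, "dz": 0, "roll": 0}
  hand: 0.6

```text
t: 19.77
tcp_pos: [0.4881, -0.2651, 0.2959]
tool_rot: [[0.056, 0.998, -0.002], [0.998, -0.056, -0.001], [-0.001, -0.002, -1.0]]
ft_force: [1.1, 0.3, 1.0]
width: 0.0513
```

```bash
python3 go.py .56 -.2 .30 86.8; python3 - <<'E'
from h import *
p,d=save('side','s7.png');
K,E=cam('side');C=cloud(K,E,d)
P=C[(d>0)&(C[...,2]>.235)&(C[...,2]<.27)&(C[...,0]>.6)&(C[...,0]<.7)&(C[...,1]<.05)&(C[...,1]>-.16)]
if len(P):print('bar',len(P),P.mean(0),cv2.minAreaRect((P[:,:2]*1000).astype(np.float32)))
s=robot.sense();p,d=save('wrist','w7.png')
K,E=cam('wrist',s);C=cloud(K,E,d)
P=C[(d>0)&(C[...,2]>.1)&(C[...,2]<.14)&(C[...,0]>.5)&(C[...,0]<.65)&(C[...,1]<-.23)&(C[...,1]>-.32)]
if len(P):print('pin',len(P),P.min(0),P.max(0),P.mean(0))
P=C[(d>0)&(C[...,2]>.235)&(C[...,2]<.27)&(C[...,0]>.6)&(C[...,0]<.7)&(C[...,1]<.05)&(C[...,1]>-.16)]
if len(P):print('bar',len(P),P.mean(0),cv2.minAreaRect((P[:,:2]*1000).astype(np.float32)))
a=cv2.imread('pics/s7.png')[90:390,100:420];b=cv2.imread('pics/w7.png')
cv2.imwrite('pics/c7.png',np.hstack([cv2.resize(a,(400,375)),cv2.resize(b,(400,375))]))
E
```

```text
t 19.775 pos [ 0.4881 -0.2651  0.2959] yaw 86.76 tilt [-0.0021 -0.0011 -1.    ] d(cm) [ 6.91  6.81 -0.43] rows 1.151281008536398 roll -0.04 q [ 0.81  0.69 -0.77  1.43  0.49  1.22  1.51] F [1.1 0.3 1. ] 0.05131577677871232
bar 255 [ 0.64785097 -0.04334134  0.24805092] ((649.6242065429688, -54.72393035888672), (171.8123779296875, 19.527042388916016), 86.70835876464844)
pin 1125 [ 0.5224674  -0.27800423  0.10624576] [ 0.62413342 -0.23004053  0.12919985] [ 0.58427238 -0.26247472  0.12314712]
bar 145 [ 0.6451498  -0.05999902  0.24517652] ((646.3712768554688, -57.47203063964844), (18.278470993041992, 6.443632125854492), 87.5633773803711)
```

View pics/c7.png

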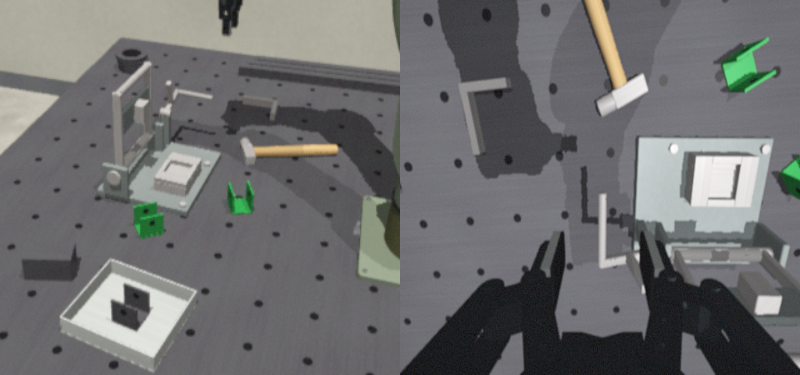

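The catch is over: its pin top is at z 0.128, so the angle is about 1.29 rad. Next I turn the tool and go above the crossbar at (0.650, -0.056).

Call:
step_arm:
  moves:
    - {"dx": 0, "dy": 0, "dz": -1, "roll": 10}
    - {"dx": 0, "dy": 0, "dz": -1, "roll": 10}
    - {"dx": 0, "dy": 0, "dz": -1, "roll": 10}
    - {"dx": 0, "dy": 0, "dz": 0, "roll": 10}
    - {"dx": 0, "dy": 0, "dz": 0, "roll": 10}
    - {"dx": 0, "dy": 0, "dz": 0, "roll": 10}
    - {"dx": 0, "dy": 0, "dz": 0, "roll": 10}
    - {"dx": 0, "dy": 0, "dz": 0, "roll": 10}
    - {"dx": 0, "dy": 0, "dz": 0, "roll": 10}
    - {"dx": 0, "dy": 0, "dz": 0, "roll": 0}
    - {"dx": 0, "dy": 0, "dz": 0, "roll": 0}

```text
t: 21.25
tcp_pos: [0.4912, -0.2646, 0.3255]
tool_rot: [[0.999, -0.051, 0.0], [-0.051, -0.999, 0.0], [0.0, -0.0, -1.0]]
ft_force: [-0.7, 0.1, -0.5]
width: 0.0513
```

```bash
python3 go.py .65 -.056 .315 -3.2
```

```text
t 21.25 pos [ 0.4912 -0.2646  0.3255] yaw -2.94 tilt [ 1.e-04  2.e-04 -1.e+00] d(cm) [ 14.79 -21.65   1.05] rows 3.6087190607491837 roll 0.26 q [ 0.61  0.6  -0.34  1.37  0.2   1.2   0.2 ] F [-0.7  0.1 -0.5] 0.051268322882489344
```

Call:
step_arm:
  moves:
    - {"dx": 2.5, "dy": -3.6, "dz": 0, "roll": 0.3}
    - {"dx": 2.5, "dy": -3.6, "dz": 0, "roll": 0}
    - {"dx": 2.5, "dy": -3.6, "dz": 0, "roll": 0}
    - {"dx": 2.5, "dy": -3.6, "dz": 0, "roll": 0}
    - {"dx": 2.5, "dy": -3.6, "dz": 0, "roll": 0}
    - {"dx": 2.3, "dy": -3.6, "dz": 0.5, "roll": 0}
    - {"dx": 0, "dy": 0, "dz": 0.5, "roll": 0}
    - {"dx": 0, "dy": 0, "dz": 0, "roll": 0}
    - {"dx": 0, "dy": 0, "dz": 0, "roll": 0}

```text
t: 22.38
tcp_pos: [0.6513, -0.0593, 0.3161]
tool_rot: [[0.998, -0.062, 0.0], [-0.062, -0.998, -0.0], [0.0, 0.0, -1.0]]
ft_force: [1.0, 0.5, 0.3]
width: 0.0515
```

```bash
python3 go.py .65 -.056 .226 -3.2;  python3 - <<'E'
from h import *
s=robot.sense();p,d=save('wrist','w8.png')
K,E=cam('wrist',s);C=cloud(K,E,d)
P=C[(d>0)&(C[...,2]>.24)&(C[...,2]<.27)&(C[...,0]>.6)&(C[...,0]<.7)&(C[...,1]<.1)&(C[...,1]>-.2)]
if len(P):print('bar',len(P),P.min(0),P.max(0),P.mean(0),cv2.minAreaRect((P[:,:2]*1000).astype(np.float32)))
E
```

```text
t 22.375 pos [ 0.6513 -0.0593  0.3161] yaw -3.53 tilt [ 5.e-04 -3.e-04 -1.e+00] d(cm) [-0.16 -0.32  9.01] rows 1.500842101782381 roll -0.33 q [ 0.15  0.79 -0.3   0.97  0.22  1.4  -0.16] F [1.  0.5 0.3] 0.051517221763351106
bar 4629 [ 0.63706976 -0.14306576  0.24054644] [0.66694323 0.02859863 0.25391058] [ 0.65272338 -0.04718542  0.25024191] ((652.019775390625, -57.406982421875), (171.48641967773438, 19.905475616455078), 86.45513153076172)
```

View pics/w8.png

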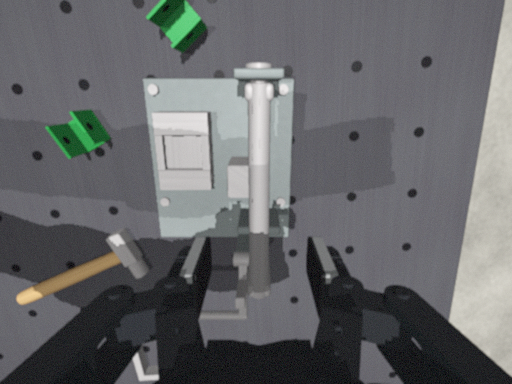

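The bar runs at column 260, between the fingers, with its centre at (0.652, -0.057). I descend and grip it.

Call:
step_arm:
  moves:
    - {"dx": 0, "dy": -0.2, "dz": 2.5, "roll": -0.3}
    - {"dx": 0, "dy": 0, "dz": 2.5, "roll": 0}
    - {"dx": 0, "dy": 0, "dz": 2, "roll": 0}
    - {"dx": 0, "dy": 0, "dz": 1.5, "roll": 0}
    - {"dx": 0, "dy": 0, "dz": 0.5, "roll": 0}
    - {"dx": 0, "dy": 0, "dz": 0, "roll": 0}
    - {"dx": 0, "dy": 0, "dz": 0, "roll": 0}

```text
t: 23.3
tcp_pos: [0.6519, -0.0561, 0.2263]
tool_rot: [[0.998, -0.056, 0.001], [-0.056, -0.998, 0.0], [0.001, -0.0, -1.0]]
ft_force: [0.3, -0.7, -0.3]
width: 0.0512
```

Call:
step_arm:
  moves:
    - {"dx": 0, "dy": 0, "dz": 0, "roll": 0}
    - {"dx": 0, "dy": 0, "dz": 0, "roll": 0}
    - {"dx": 0, "dy": 0, "dz": 0, "roll": 0}
    - {"dx": 0, "dy": 0, "dz": 0, "roll": 0}
    - {"dx": 0, "dy": 0, "dz": 0, "roll": 0}
    - {"dx": 0, "dy": 0, "dz": 0, "roll": 0}
  hand: 0

```text
t: 24.05
tcp_pos: [0.6517, -0.0561, 0.226]
tool_rot: [[0.998, -0.056, 0.0], [-0.056, -0.998, 0.0], [0.0, -0.0, -1.0]]
ft_force: [-1.2, 0.2, 6.1]
width: 0.0142
```

```bash
python3 go.py .65 -.056 .226 -3.2
python3 - <<'E'
import numpy as np
q=np.concatenate([np.arange(0,1.48,.08),[1.48]]);s=18*np.sin(q);c=18*np.cos(q)
for i in range(len(q)-1): print(round(q[i+1],2),round(s[i]-s[i+1],2),round(c[i]-c[i+1],2))
E
```

```text
t 24.05 pos [ 0.6517 -0.0561  0.226 ] yaw -3.21 tilt [ 5.e-04  1.e-04 -1.e+00] d(cm) [-0.17 -0.   -0.  ] rows 0.028823707870019335 roll -0.01 q [ 0.16  0.86 -0.3   1.15  0.24  1.16 -0.19] F [-1.2  0.2  6.1] 0.014221648800869366
0.08 -1.44 0.06
0.16 -1.43 0.17
0.24 -1.41 0.29
0.32 -1.38 0.4
0.4 -1.35 0.51
0.48 -1.3 0.61
0.56 -1.25 0.72
0.64 -1.19 0.81
0.72 -1.12 0.91
0.8 -1.04 0.99
0.88 -0.96 1.07
0.96 -0.87 1.15
1.04 -0.78 1.21
1.12 -0.68 1.27
1.2 -0.57 1.32
1.28 -0.47 1.36
1.36 -0.36 1.39
1.44 -0.24 1.42
1.48 -0.08 0.72
```

Call:
step_arm:
  moves:
    - {"dx": -1.44, "dy": 0, "dz": 0.06, "roll": 0}
    - {"dx": -1.43, "dy": 0, "dz": 0.17, "roll": 0}
    - {"dx": -1.41, "dy": 0, "dz": 0.29, "roll": 0}
    - {"dx": -1.38, "dy": 0, "dz": 0.4, "roll": 0}
    - {"dx": -1.35, "dy": 0, "dz": 0.51, "roll": 0}
    - {"dx": 0, "dy": 0, "dz": 0, "roll": 0}

```text
t: 24.8
tcp_pos: [0.582, -0.0518, 0.2119]
tool_rot: [[0.998, -0.056, 0.002], [-0.056, -0.998, 0.001], [0.002, -0.001, -1.0]]
ft_force: [2.7, 2.3, 7.9]
width: 0.0138
```

Call:
step_arm:
  moves:
    - {"dx": -1.3, "dy": 0, "dz": 0.61, "roll": 0}
    - {"dx": -1.25, "dy": 0, "dz": 0.72, "roll": 0}
    - {"dx": -1.19, "dy": 0, "dz": 0.81, "roll": 0}
    - {"dx": -1.12, "dy": 0, "dz": 0.91, "roll": 0}
    - {"dx": -1.04, "dy": 0, "dz": 0.99, "roll": 0}
    - {"dx": 0, "dy": 0, "dz": 0, "roll": 0}

```text
t: 25.55
tcp_pos: [0.5235, -0.0483, 0.171]
tool_rot: [[0.998, -0.055, 0.002], [-0.055, -0.998, 0.001], [0.002, -0.001, -1.0]]
ft_force: [4.4, 3.0, 4.6]
width: 0.0139
```

```bash
python3 go.py .65 -.056 .226 -3.2
python3 - <<'E'
from h import *
p,d=save('side','s9.png')
a=cv2.imread('pics/s9.png')[90:390,100:420];cv2.imwrite('pics/c9.png',cv2.resize(a,None,fx=2,fy=2))
E
```

```text
t 25.55 pos [ 0.5235 -0.0483  0.171 ] yaw -3.17 tilt [ 1.8e-03  9.0e-04 -1.0e+00] d(cm) [12.68  0.07 -5.48] rows 2.113728131039666 roll 0.03 q [ 0.18  0.72 -0.28  1.74  0.28  0.71 -0.3 ] F [4.4 3.  4.6] 0.013912296187958797
```

View pics/c9.png

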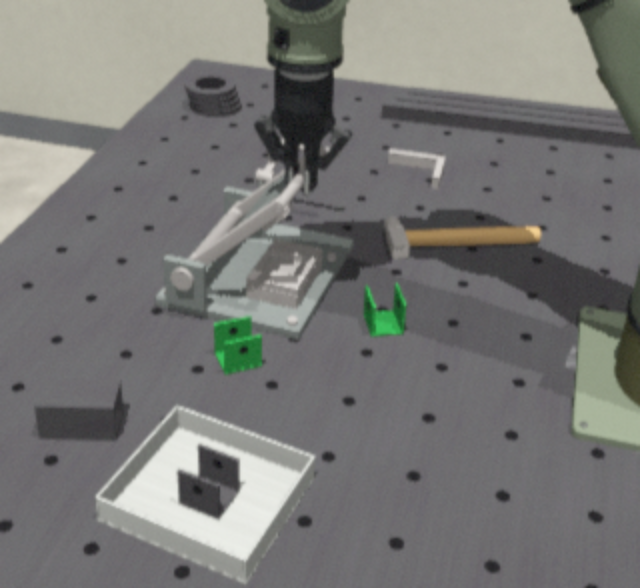

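The lever is about halfway down and follows the grip, with the crossbar at about (300,180). I carry on.

Call:
step_arm:
  moves:
    - {"dx": -0.96, "dy": 0, "dz": 1.07, "roll": 0}
    - {"dx": -0.87, "dy": 0, "dz": 1.15, "roll": 0}
    - {"dx": -0.78, "dy": 0, "dz": 1.21, "roll": 0}
    - {"dx": -0.68, "dy": 0, "dz": 1.27, "roll": 0}
    - {"dx": 0, "dy": 0, "dz": 0, "roll": 0}

```text
t: 26.22
tcp_pos: [0.4913, -0.0464, 0.1239]
tool_rot: [[0.998, -0.055, 0.003], [-0.055, -0.998, 0.001], [0.003, -0.001, -1.0]]
ft_force: [6.4, 4.5, 5.9]
width: 0.0142
```

Call:
step_arm:
  moves:
    - {"dx": -0.57, "dy": 0, "dz": 1.32, "roll": 0}
    - {"dx": -0.47, "dy": 0, "dz": 1.36, "roll": 0}
    - {"dx": -0.36, "dy": 0, "dz": 1.39, "roll": 0}
    - {"dx": -0.24, "dy": 0, "dz": 1.2, "roll": 0}
    - {"dx": 0, "dy": 0, "dz": 0, "roll": 0}

```text
t: 26.85
tcp_pos: [0.4745, -0.0453, 0.0709]
tool_rot: [[0.998, -0.055, 0.001], [-0.055, -0.998, 0.001], [0.001, -0.001, -1.0]]
ft_force: [2.3, 5.1, 9.5]
width: 0.0143
```

```bash
python3 go.py .472 -.046 .0623 -3.2
```

```text
t 26.85 pos [ 0.4745 -0.0453  0.0709] yaw -3.15 tilt [ 0.0014  0.001  -1.    ] d(cm) [-0.25  0.08  0.86] rows 0.14365782386617804 roll 0.05 q [ 0.12  0.85 -0.16  2.    0.38  0.32 -0.4 ] F [2.3 5.1 9.5] 0.014331647675280751
```

Call:
step_arm:
  moves:
    - {"dx": -0.1, "dy": 0, "dz": 0.4, "roll": 0}
    - {"dx": -0.05, "dy": 0, "dz": 0.3, "roll": 0}
    - {"dx": 0, "dy": 0, "dz": 0, "roll": 0}

```text
t: 27.22
tcp_pos: [0.4736, -0.0453, 0.0646]
tool_rot: [[0.998, -0.055, 0.003], [-0.055, -0.998, 0.001], [0.003, -0.001, -1.0]]
ft_force: [2.7, 5.7, 11.5]
width: 0.0141
```

Call:
step_arm:
  moves:
    - {"dx": 0, "dy": 0, "dz": 0.2, "roll": 0}
    - {"dx": 0, "dy": 0, "dz": 0, "roll": 0}

```text
t: 27.48
tcp_pos: [0.4734, -0.0452, 0.0626]
tool_rot: [[0.998, -0.055, 0.003], [-0.055, -0.998, 0.001], [0.003, -0.001, -1.0]]
ft_force: [1.4, 6.4, 11.3]
width: 0.0142
```

Call:
step_arm:
  moves:
    - {"dx": 0, "dy": 0, "dz": 0.15, "roll": 0}
    - {"dx": 0, "dy": 0, "dz": 0, "roll": 0}

```text
t: 27.72
tcp_pos: [0.4732, -0.0453, 0.0611]
tool_rot: [[0.998, -0.055, 0.002], [-0.055, -0.998, 0.001], [0.002, -0.001, -1.0]]
ft_force: [0.5, 6.6, 11.5]
width: 0.014
```

Call:
step_arm:
  moves:
    - {"dx": 0, "dy": 0, "dz": 0.15, "roll": 0}
    - {"dx": 0, "dy": 0, "dz": 0, "roll": 0}

```text
t: 27.98
tcp_pos: [0.4731, -0.0452, 0.0596]
tool_rot: [[0.998, -0.055, 0.002], [-0.055, -0.998, 0.001], [0.002, -0.001, -1.0]]
ft_force: [0.0, 7.1, 13.2]
width: 0.014
```

Call:
step_arm:
  moves:
    - {"dx": 0, "dy": 0, "dz": 0.15, "roll": 0}
    - {"dx": 0, "dy": 0, "dz": 0, "roll": 0}

```text
t: 28.22
tcp_pos: [0.4728, -0.0452, 0.0579]
tool_rot: [[0.998, -0.055, 0.001], [-0.055, -0.998, 0.001], [0.001, -0.001, -1.0]]
ft_force: [0.4, 6.5, 7.9]
width: 0.0142
```

```bash
python3 - <<'E'
from h import *
p,d=save('side','s10.png')
K,E=cam('side');C=cloud(K,E,d)
a=cv2.imread('pics/s10.png')[140:290,150:350];cv2.imwrite('pics/c10.png',cv2.resize(a,None,fx=4,fy=4,interpolation=cv2.INTER_CUBIC))
s=robot.sense();p,d=save('wrist','w10.png')
K,E=cam('wrist',s);C=cloud(K,E,d)
# bar points in press frame
yaw=np.radians(-3.2);ex=np.array([np.cos(yaw),np.sin(yaw)]);ey=np.array([-ex[1],ex[0]]);o=np.array([.651,-.0562])
X=(C[...,:2]-o)@ex;Y=(C[...,:2]-o)@ey
for y in [-.065,-.055,-.045,.04,.045,.055,.065]:
    m=(d>0)&(abs(Y-y)<.004)&(X<-.16)&(X>-.2)&(C[...,2]>.06)&(C[...,2]<.12)
    if m.sum(): print(y,m.sum(),'top',np.percentile(C[m][:,2],97).round(4),'x',X[m].min().round(4),X[m].max().round(4))
for y in [-.08,.08]:
    m=(d>0)&(abs(Y-y)<.006)&(X<-.03)&(X>-.17)&(C[...,2]>.06)&(C[...,2]<.12)
    if m.sum()>10: print('arm',y,np.polyfit(X[m],C[m][:,2],1),m.sum())
E
```

```text
0.04 685 top 0.0912 x -0.1855 -0.1702
0.045 712 top 0.091 x -0.1858 -0.1699
0.055 772 top 0.0912 x -0.1857 -0.1701
0.065 837 top 0.0913 x -0.1855 -0.1698
arm -0.08 [0.44938383 0.08188502] 281
arm 0.08 [-0.10250525  0.07419202] 7393
```

View pics/c10.png

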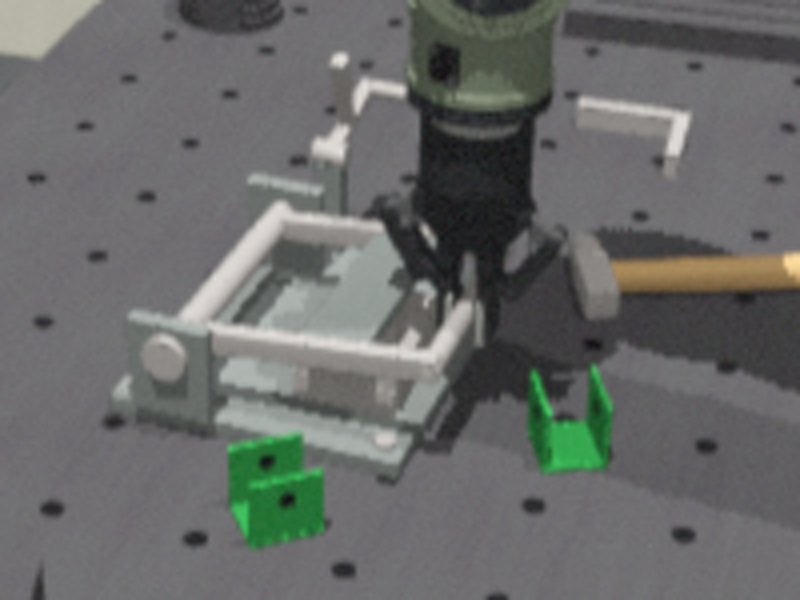

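View pics/w10.png

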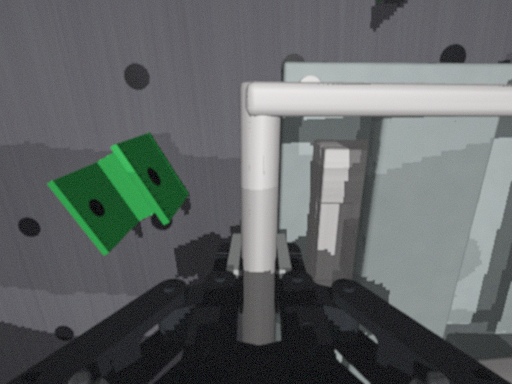

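Call:
step_arm:
  moves:
    - {"dx": 0, "dy": 0, "dz": 0.2, "roll": 0}
    - {"dx": 0, "dy": 0, "dz": 0, "roll": 0}
    - {"dx": 0, "dy": 0, "dz": 0, "roll": 0}

```text
t: 28.7
tcp_pos: [0.4726, -0.0452, 0.0559]
tool_rot: [[0.998, -0.055, 0.001], [-0.055, -0.998, 0.001], [0.001, -0.001, -1.0]]
ft_force: [-0.1, 7.2, 8.7]
width: 0.014
```

```bash
cat > bar.py <<'E'
from h import *
s=robot.sense();p,d=robot.snapshot('wrist')
K,E=cam('wrist',s);C=cloud(K,E,d)
yaw=np.radians(-3.2);ex=np.array([np.cos(yaw),np.sin(yaw)]);ey=np.array([-ex[1],ex[0]]);o=np.array([.651,-.0562])
X=(C[...,:2]-o)@ex;Y=(C[...,:2]-o)@ey
m=(d>0)&(abs(Y-.052)<.018)&(X<-.16)&(X>-.2)&(C[...,2]>.06)&(C[...,2]<.12)
P=np.c_[X[m],C[m][:,2]]
# circle r=8 fit
from scipy.optimize import least_squares
r=least_squares(lambda c:np.hypot(P[:,0]-c[0],P[:,1]-c[1])-.008,[-.178,.083],loss='soft_l1',f_scale=.001)
print('bar centre',r.x.round(4),'q',np.degrees(0),np.arctan2(-r.x[0],r.x[1]-.065).round(3),'tcp',np.round(s['tcp_pos'],4),'F',np.round(s['ft_force'],1),s['width'],s['t'])
# arm height
m=(d>0)&(abs(Y-.08)<.012)&(X>-.16)&(X<-.03)&(C[...,2]>.07)&(C[...,2]<.12)
for a in np.arange(-.15,-.03,.02):
    k=m&(abs(X-a)<.004)
    if k.sum()>5: print(a.round(2),np.percentile(C[k][:,2],95).round(4),end=' ; ')
E
python3 bar.py
```

```text
bar centre [-0.178   0.0805] q 0.0 1.484 tcp [ 0.4726 -0.0452  0.0559] F [-0.1  7.2  8.7] 0.014033478921366763 28.7
-0.15 0.0892 ; -0.13 0.0872 ; -0.11 0.0854 ; -0.09 0.0834 ;
```

Call:
step_arm:
  moves:
    - {"dx": 0, "dy": 0, "dz": 0.2, "roll": 0}
    - {"dx": 0, "dy": 0, "dz": 0.2, "roll": 0}
    - {"dx": 0, "dy": 0, "dz": 0, "roll": 0}

```text
t: 29.12
tcp_pos: [0.4726, -0.0453, 0.0536]
tool_rot: [[0.998, -0.055, 0.002], [-0.055, -0.998, 0.0], [0.002, -0.0, -1.0]]
ft_force: [-11.8, 7.8, 64.2]
width: 0.0143
```

```bash
python3 bar.py
```

```text
bar centre [-0.1781  0.0785] q 0.0 1.495 tcp [ 0.4726 -0.0453  0.0536] F [-11.8   7.8  64.2] 0.014323546477402393 29.125
-0.15 0.0875 ; -0.13 0.0858 ; -0.11 0.0841 ; -0.09 0.0823 ;
```

That is the real stop: 64 N, and the bar has stopped falling. I ease off to a moderate hold.

Call:
step_arm:
  moves:
    - {"dx": 0, "dy": 0, "dz": -0.1, "roll": 0}
    - {"dx": 0, "dy": 0, "dz": 0, "roll": 0}

```text
t: 29.42
tcp_pos: [0.4726, -0.0453, 0.0542]
tool_rot: [[0.998, -0.055, 0.002], [-0.055, -0.998, 0.0], [0.002, -0.001, -1.0]]
ft_force: [-8.1, 8.6, 50.0]
width: 0.0142
```

```bash
python3 bar.py
```

```text
bar centre [-0.1781  0.0791] q 0.0 1.492 tcp [ 0.4726 -0.0453  0.0542] F [-8.1  8.6 50. ] 0.014246766461685942 29.425
-0.15 0.0879 ; -0.13 0.0861 ; -0.11 0.0845 ; -0.09 0.0828 ;
```

Call:
step_arm:
  moves:
    - {"dx": 0, "dy": 0, "dz": -0.08, "roll": 0}
    - {"dx": 0, "dy": 0, "dz": 0, "roll": 0}
    - {"dx": 0, "dy": 0, "dz": 0, "roll": 0}

```text
t: 29.85
tcp_pos: [0.4726, -0.0452, 0.0547]
tool_rot: [[0.998, -0.055, 0.001], [-0.055, -0.998, 0.001], [0.001, -0.001, -1.0]]
ft_force: [-5.9, 7.8, 37.0]
width: 0.0141
```

```bash
python3 bar.py; python3 - <<'E'
from h import *
p,d=save('side','s11.png')
a=cv2.imread('pics/s11.png')[130:390,130:390];cv2.imwrite('pics/c11.png',cv2.resize(a,None,fx=2.3,fy=2.3,interpolation=cv2.INTER_CUBIC))
E
```

```text
bar centre [-0.1781  0.0794] q 0.0 1.49 tcp [ 0.4726 -0.0452  0.0547] F [-5.9  7.8 37. ] 0.014120766125739483 29.85
-0.15 0.0882 ; -0.13 0.0864 ; -0.11 0.0847 ; -0.09 0.0829 ;
```

View pics/c11.png

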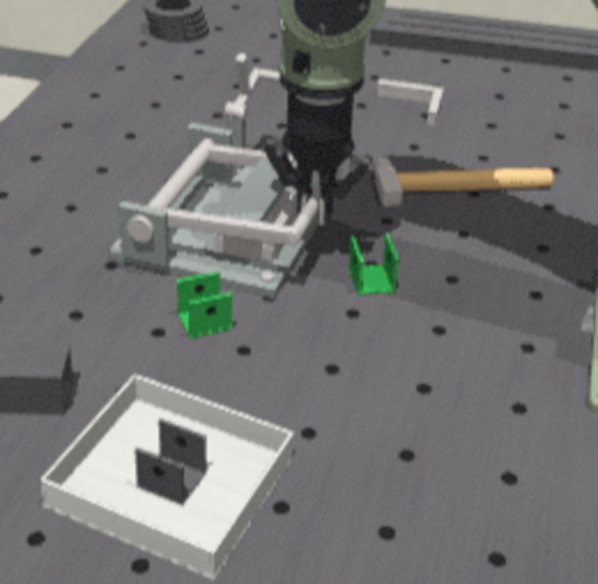

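Call:
step_arm:
  moves:
    - {"dx": 0, "dy": 0, "dz": -0.05, "roll": 0}
    - {"dx": 0, "dy": 0, "dz": 0, "roll": 0}
    - {"dx": 0, "dy": 0, "dz": 0, "roll": 0}
    - {"dx": 0, "dy": 0, "dz": 0, "roll": 0}
    - {"dx": 0, "dy": 0, "dz": 0, "roll": 0}

```text
t: 30.58
tcp_pos: [0.4726, -0.0453, 0.0549]
tool_rot: [[0.998, -0.055, 0.001], [-0.055, -0.998, 0.001], [0.001, -0.001, -1.0]]
ft_force: [-5.1, 7.4, 31.1]
width: 0.0142
```

```bash
python3 bar.py; python3 -c "
from workcell import robot
print(robot.close_job())"
```

```text
bar centre [-0.178   0.0797] q 0.0 1.489 tcp [ 0.4726 -0.0453  0.0549] F [-5.1  7.4 31.1] 0.014162773828722466 30.575
-0.15 0.0884 ; -0.13 0.0865 ; -0.11 0.0849 ; -0.09 0.083 ; the job is handed in; nothing more can be done
None
```

The job is done in the order asked and handed in at about 30.6 s, with the arm still holding the lever down.

- **Bracket:** I lifted it from the die, lowered it into the tray until the force showed contact, and let go. Afterwards it measured 46 x 50 mm from above with its top at about 52 mm, so it stands flat on its base.
- **Catch:** I gripped it by its pin and flipped it outward until the force rose at the stop. The pin's height gave about 1.29 rad, against a stop of 1.3.
- **Lever:** I pulled it down by the crossbar to its stop and kept hold of it. The final reading was about 1.48–1.49 rad from the bar and arm positions, with about 31 N still pushing against the stop.
- **Bystanders:** The hammer and the green look-alikes appear in place in the last side picture. I did not check each bystander separately.

Two readings were out of line:
- **Bar in the grip:** it sits about 5 mm nearer the gripper than where I first took hold, so it probably slipped a little on the way down. The offset then held steady through the last pushes.
- **Wrist force:** it peaked at 64 N when the lever met the stop. I eased it to 31 N before handing in.

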